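# Clear the tin from under the ratchet shoe rest and fold the rest flat

## Robot

A 6-joint arm with a two-finger parallel gripper is mounted at the origin on the work surface. World frame = base frame: x ahead of the robot, y to its left, z up, the work surface at z = 0. Lengths are in m, angles in degrees, forces in N, time in s.
With the tool pointing down it reaches from about 0.35 to 0.725 m from the base axis. Payload 4.3 kg.
Tool frame: the origin (TCP) lies at the centre of the arm's flange, where the gripper is bolted on; the fingertips stand 173 mm ahead of it and the grasp point (between the pads) lies 155 mm ahead of it; z points along the fingers, y is the line along which they close (so a half turn about z gives the same grasp; the last joint's range is limited). The gripper opens to 85 mm and grips with 20 to 120 N. Pads are 22 mm wide; open, the fingers measure 114 mm over their backs; the gripper's body (76 mm by 85 mm) begins 54 mm behind the grasp point. The pads swing forward as they close: fully open they stand 13 mm farther back than shut.
Start: joints at [-74.215, 21.618, 4.641, 73.018, 0, 83.68], TCP at [0.216, -0.533, 0.405] pointing down, gripper open.
Joint ranges: [-156.06, 156.06], [-48.1, 94.91], [-58.44, 69.94], [-101.28, 121.22], [-78.64, 73.56], [-180, 180]. Speed limits (degrees/s): [147.25, 147.25, 180, 180, 180, 180].

## Interface

Orientations are given as [roll, pitch, yaw] about the fixed x, y, z axes, in that order (R = Rz(yaw) Ry(pitch) Rx(roll)).
In Python, from station import get_obs, get_image, camera_info, workorder, silhouettes gives the robot as it stands. The module is installed in compiled form; this text tells all that it offers.
- The arm moves only by the tool step_arm, never from a script. Its argument "plan" is a list that holds one entry, the list of rows, each a list of 7 numbers: the turn, a rotation vector about the tool's x, y, z as a fraction of full scale, then the shift along the tool's x, y, z as a fraction of full scale, then the opening, from -1 (shut) to 1 (fully open). A call has 1 to 5 rows; each row is the pose to reach, as a shift and turn from the pose commanded when the call began, along the tool's axes at that moment; what a row does not reach only later rows make up. Full scale, the value 1, is 0.15 m for a shift and 0.5 rad for a turn. A row lasts 1/12 s, in which the tool goes at most 41.7 mm and 7.16 degrees, less where a joint would pass 70% of its speed; a pose out of reach is approached as far as the arm can. A call with a number of a shift or a turn outside -1 to 1 is refused whole. A call with a gripper value outside its range is refused whole. The fingers move at their own pace and stop on an object; the grip force is fixed at half the most. Time passes only in rows, so rows that repeat a pose let the fingers close. It gives the time, the measured TCP pose, the force, the opening and the grip force at its end, in the units of the state.
- get_obs(): the state, without advancing time (a new reading comes with each control period).
- get_image(name): name is "side" or "top"; returns the picture (400x640x3 uint8, blue, green, red); there is no depth.
- camera_info(name): a dict with "mtx" (3x3 intrinsics, pixels), "world_from_camera" (4x4, takes a point from camera to world coordinates). Camera axes: x right, y down, z forward; pixel columns grow to the right and rows downward; lengths in m; the calibration is good to about 2 mm. A picture is of the moment at which its call begins. camera_info takes no time and is no camera call.
- workorder.close_job(): hands the job in; it is judged then, once.
Trained networks look in the newest picture that a camera, given by its name, has taken for a name from the list of things; names that differ only in an ending like _2 or _b are one class to them, and where a whole thing is asked for, a point or a joint stands for the part that bears it (a point fixed in the world has none). Each returns a list of dicts, best first, with "score" (0 to 1); they miss things now and then, are a little off and sometimes report something else, mostly with a low value. They report only what shows in the picture. A call takes as long as a camera call.
- silhouettes(camera, query): "region" (400x640 bool, what is visible of it) and "location" ([row, column] in pixels, amid what is visible of it).
The state is a dict: "clock": time; "qpos": joint angles; "qvel": joint speeds; "tau": joint torques, N m; "tcp_pos": TCP position; "ee_rot": TCP orientation; "ft_force": force on the tool from outside, world axes, zero at the start; "ft_torque": the same for the moment, N m; "finger_gap": opening from 0.0 (shut) to 1.0 (fully open); "gripper_force": force on a finger pad.
Only numpy, scipy, OpenCV 4.12 (cv2) and the standard library are available. Lean on these libraries where they do the work, as an engineer would, in place of code of your own. Each camera call takes 0.05 s, during which the arm holds its last target. There are 200 camera calls.

## Task

The ratchet shoe rest is propped low over the black polish tin. Raise its board by the handle until it stands by itself in its top notch, then take the black tin out from underneath and, keeping it upright and without dropping it, stand it on the free end of the cork mat, wholly on the mat. Then lift the board past the top so that the pawl lets go, and lower it gently until it lies flat, leaving the other things where they are.

Things in the scene. Friction and masses are not known exactly. Their poses are not given: they have to be found in the camera images.
- rest: Shoe rest: dark 200 x 195 x 6 mm base plate fixed to the ledge (x -70 to +130, y -80 to +115 mm), with a hinged beech board, and a steel post, pawl and fan-shaped ratchet plate beside it at y +72 to +113, x 0 to +170, up to z 195 mm. Origin on the ledge under the board; x points from the handle side (the robot's left) to the hinge, y to the post's side, z up.
- hinge (a point): Middle of the board's hinge axis, at x +100, y 0, z +34 mm of the rest; the axis runs along the rest's y. The beech board reaches from 10 to 160 mm from this axis, is 140 mm wide (y -70 to +70) and 12 mm thick, its middle plane through the axis. A board that nothing holds falls.
- handle (a point): Middle of the board's handle: a round steel bar 12 mm thick, 110 mm long, parallel to the hinge axis, 200 mm from the hinge axis and 40 mm beyond the board's free edge, held by a leg at each end. It lies in the plane of the board; lifting takes 2 to 3 N. It turns freely in the fingers about its own axis.
- board (a joint): Board angle, rad: 0 flat, growing as the handle rises (stop at 1.43). It rests by itself at notches 0.30, 0.53, 0.76 and 0.985 (top). Lifted 0.05 past a notch and let down, it is held there. From 1.04 to 1.18 it is above the top notch with the pawl still in; by 1.32 the pawl has been thrown out. Then it comes down freely, and the last 0.2 sets the pawl back in.
- pawl (a joint): Pawl angle in rad: 0 engaged (its red ball leans towards the hinge), nods to 0.15 over each pin; 1.13 thrown out (ball leans towards the handle side). It falls to one side or the other by its weight.
- pawl_ball (a point): Centre of the pawl's red ball, 24 mm across.
- black_tin: Closed black polish tin, 64 mm across, 30 mm high, 0.12 kg; origin at the centre of its underside, z up. Starts upright on the rest's base plate under the board, about 120 mm from the hinge axis. It is taller than the gap under the flat board.
- mat: Cork mat 250 (x) x 140 (y) x 6 mm, fixed on the ledge; origin at the centre of its underside. The neutral tin stands on its +x end (centre at x about +60 mm); the -x end is free.
- mat_free (a point): Middle of the mat's free end, on its top face: mat x -60, y 0, z +6 mm.
- neutral_tin: Closed white (neutral) polish tin, 64 mm across, 30 mm high, on the mat; origin at the centre of its underside.
- organiser: Clear acrylic box 150 x 140 x 70 mm with a flip lid and steel latch, shut, fixed; origin at the centre of its underside. Bystander on the other side of the rest from the mat.
- brush: Beech shoe brush with black bristles, 180 x 50 x 42 mm, loose, beyond the rest; origin at the centre of its underside, x along it.
- shoe_horn: Chrome shoe horn 180 x 40 x 11 mm, lying loose; origin under its middle, x along it.
- mug: Blue mug 80 mm across, 90 mm high, loose; origin at the centre of its underside.
- cream_jar: Amber glass jar 56 mm across, 60 mm high, loose; origin at the centre of its underside.
- sponge_block: Yellow block 110 x 70 x 32 mm, loose; origin at the centre of its underside.

How it is judged (in metres and radians):
On the way, in this order (a step that is already met when the one before it is completed fails the run):
1. The board stands in its top notch, held by the pawl, with the fingers off the rest (value of joint board between 0.94 and 1.03 rad and value of joint pawl below 0.1 rad and contact force between the fingers and rest below 0.1 N), for 0.3 s.
2. The black tin stands upright, released, wholly on the free end of the cork mat (x of black_tin in the frame of mat between -0.092 and 0 m and y of black_tin in the frame of mat between -0.037 and 0.037 m and z of black_tin in the frame of mat between 0.002 and 0.011 m and angle between black_tin's own z axis and vertical below 0.1 rad and linear speed of black_tin below 0.03 m/s and contact force between the fingers and black_tin below 0.1 N), for 0.3 s.
3. The board is lifted past the top and the pawl is thrown out (value of joint board above 1.17 rad and value of joint pawl above 0.9 rad), for 0.05 s.
At the end, for the whole second after the job is handed in: The board lies flat (within 0.04 rad), the pawl is back in (below 0.15 rad), and the black tin stands upright (within 0.1 rad), released and still, wholly on the free (-x) end of the cork mat (all of step 2 and value of joint board below 0.04 rad and value of joint pawl below 0.15 rad); the robot touches nothing.
It fails at once if The board slams down: faster than 1.5 rad/s within 0.12 rad of flat (value of joint board below 0.12 rad and velocity of joint board below -1.5 rad/s).
It fails at once if The black tin is tipped by more than 0.5 rad (angle between black_tin's own z axis and vertical above 0.5 rad).
It fails at once if The black tin is dropped: moves faster than 0.6 m/s out of the fingers (linear speed of black_tin above 0.6 m/s and contact force between the fingers and black_tin below 0.05 N).
It fails at once if A bystander (neutral tin, brush, shoe horn, mug, jar or yellow block) is pushed more than 30 mm out of its place (distance of any of neutral_tin, brush, shoe_horn, mug, cream_jar, sponge_block from where it was at the start of the episode above 0.03 m).
It also fails if it takes over 70 s, if anything falls off the work surface, if the arm or the gripper's body presses on something with over 40 N, if the wrist force passes 120 N, or if a joint passes its speed limit or range.

## Working session

There is one attempt and no reset: what is moved stays moved. The work goes in short steps, Python scripts to look and compute and a tool call to move; the robot and the scene stay as the last step left them, time stands still between calls to the robot, and variables do not carry over. Pictures are saved under pics/ and viewed, at most 10 in all, crops included, and the job is handed in when it is done.

Besides the shell and the picture viewer there is one more tool, called after "Request:" by a JSON object that holds its "api" and its "payload". step_arm: Moves the arm, as the interface text tells. Its arguments: {"type":"object","properties":{"plan":{"type":"array"}},"required":["plan"]}

```bash
mkdir -p pics
python3 - <<'E'
from station import *
import cv2,numpy as np
o=get_obs();print(o)
for c in("side","top"):
    im=get_image(c);cv2.imwrite(f"pics/{c}0.png",im)
    ci=camera_info(c);print(c,ci["mtx"].tolist(),np.round(ci["world_from_camera"],4).tolist())
    for q in("rest","handle","hinge","pawl_ball","black_tin","mat","mat_free","neutral_tin","organiser","brush","shoe_horn","mug","cream_jar","sponge_block"):
        r=silhouettes(c,q)
        print(q,[(round(x["score"],2),np.round(x["location"]).tolist(),int(x["region"].sum())) for x in r[:2]])
print(get_obs()["clock"])
E
```

```text
{'clock': 0.0, 'qpos': array([-7.42162944e+01,  2.16609677e+01,  4.56352449e+00,  7.30184846e+01,
       -3.61366887e-04,  8.36815597e+01]), 'qvel': array([-0.00940141, -0.11014205, -0.05454501,  0.06167894, -0.06563619,
        0.04543439]), 'tau': array([ 2.61061905e-04, -4.63600087e+01,  2.69878238e+01,  2.07493664e-02,
       -2.21469199e-04, -1.16268109e-05]), 'tcp_pos': array([ 0.21628286, -0.53244617,  0.40377378]), 'ee_rot': array([-1.79884737e+02, -1.23991641e-02,  2.21021339e+01]), 'ft_force': array([-0.15912817, -0.73677708,  0.35428627]), 'ft_torque': array([-0.00314118, -0.03844056,  0.03602087]), 'gripper_force': 0.0, 'finger_gap': 0.9988444858800307}
side [[448.2368408876631, 0.0, 311.05872519893154], [0.0, 448.2368408876631, 197.32389582284188], [0.0, 0.0, 1.0]] [[-0.932, -0.1616, 0.3244, 0.1562], [-0.3617, 0.4715, -0.8042, 0.9583], [-0.023, -0.8669, -0.4979, 0.7059], [0.0, 0.0, 0.0, 1.0]]
rest [(0.94, [223.0, 290.0], 3756)]
handle [(0.87, [210.0, 298.0], 618)]
hinge [(0.59, [226.0, 292.0], 3598), (0.31, [209.0, 233.0], 841)]
pawl_ball [(0.57, [188.0, 270.0], 112)]
bl
[... 569 characters left out ...]
9864, 1.1765], [0.0, 0.0, 0.0, 1.0]]
rest [(0.77, [185.0, 310.0], 5334)]
handle [(0.6, [184.0, 313.0], 3536)]
hinge [(0.61, [186.0, 308.0], 5281)]
pawl_ball [(0.7, [142.0, 309.0], 174), (0.4, [172.0, 428.0], 440)]
black_tin []
mat [(0.88, [199.0, 427.0], 3735)]
mat_free [(0.9, [202.0, 427.0], 3891)]
neutral_tin [(0.82, [169.0, 432.0], 458), (0.33, [207.0, 199.0], 3433)]
organiser [(0.78, [206.0, 202.0], 3600), (0.64, [183.0, 312.0], 3559)]
brush [(0.9, [106.0, 319.0], 1178), (0.5, [211.0, 200.0], 3486)]
shoe_horn [(0.91, [304.0, 433.0], 749)]
mug [(0.91, [116.0, 242.0], 1072)]
cream_jar [(0.87, [129.0, 412.0], 416)]
sponge_block [(0.69, [302.0, 190.0], 1235), (0.65, [172.0, 429.0], 509)]
1.5
```

Run:
```python
import cv2
a=cv2.imread("pics/side0.png");b=cv2.imread("pics/top0.png")
cv2.imwrite("pics/s0c.png",cv2.resize(a[140:340,190:460],None,fx=2.9,fy=2.9,interpolation=cv2.INTER_CUBIC))
cv2.imwrite("pics/t0c.png",cv2.resize(b[80:330,150:490],None,fx=2.3,fy=2.3,interpolation=cv2.INTER_CUBIC))
```

```text
(no output)
```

View pics/s0c.png

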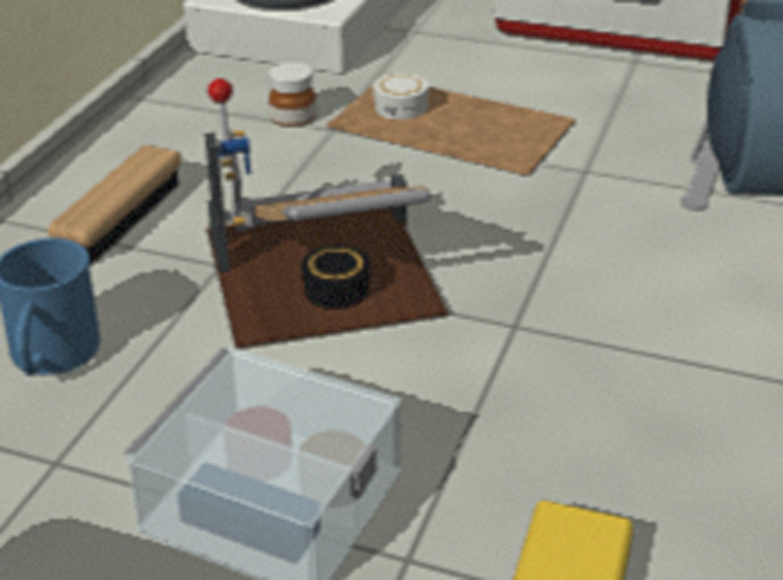

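View pics/t0c.png

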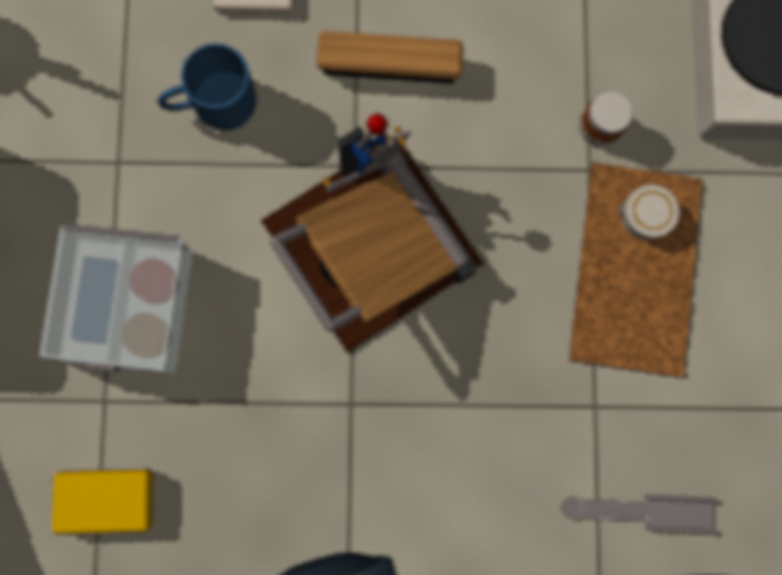

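```bash
cat > h.py <<'E'
import numpy as np
from station import *
from scipy.optimize import least_squares
from scipy.spatial.transform import Rotation as R
CI={c:camera_info(c) for c in("side","top")}
def proj(c,P):
    P=np.atleast_2d(P);T=np.linalg.inv(CI[c]["world_from_camera"])
    q=(P@T[:3,:3].T+T[:3,3])@np.array(CI[c]["mtx"]).T
    return q[:,:2]/q[:,2:]
def tri(ps,pt):
    f=lambda X:np.r_[proj("side",X)[0]-ps,proj("top",X)[0]-pt]
    s=least_squares(f,[.45,-.05,.05]);return s.x,np.round(s.fun,1)
def pose(p,L):  # p=x,y,z,yaw
    c,s=np.cos(p[3]),np.sin(p[3]);return np.atleast_2d(L)@np.array([[c,s,0],[-s,c,0],[0,0,1]])+p[:3]
def handle(p,th,v=0,r=.2): return pose(p,[.1-r*np.cos(th),v,.034+r*np.sin(th)])[0]
S=lambda a:np.array(a,float)/2.9+[190,140]
T=lambda a:np.array(a,float)/2.3+[150,80]
E
python3 - <<'E'
from h import *
cor=[[-.07,-.08,.006],[-.07,.115,.006],[.13,-.08,.006],[.13,.115,.006]]
tc=T([[350,353],[262,221],[482,262],[400,143]]); sc=S([[447,313],[240,347]])
hs=S([[290,213],[428,196]]);ht=T([[277,243],[333,324]])
def f(q):
    p,th=q[:4],q[4]
    H=np.array([handle(p,th,.055),handle(p,th,-.055)])
    return np.r_[(proj("top",pose(p,cor))-tc).ravel(),(proj("side",pose(p,cor[:2]))-sc).ravel(),(proj("side",H)-hs).ravel(),(proj("top",H)-ht).ravel()]
s=least_squares(f,[.42,.0,0,-1.07,.3],loss="soft_l1");print("rest",np.round(s.x,4),np.round(f(s.x),1))
p=s.x[:4]
print("hinge",pose(p,[.1,0,.034]),"handle",handle(p,s.x[4]))
print("ball",tri(S([220,91]),T([377,124])))
mt=T([[592,165],[703,180],[686,376],[571,360]]);ms=S([[330,123],[574,121],[530,172]])
# mat +x end at neutral tin
mc=np.array([[.125,.07,.006],[.125,-.07,.006],[-.125,-.07,.006],[-.125,.07,.006]])
g=lambda q:np.r_[(proj("top",pose(q,mc))-mt).ravel(),(proj("side",pose(q,mc[[0,2,3]]))-ms).ravel()]
m=least_squares(g,[.43,-.3,0,0],loss="soft_l1");print("mat",np.round(m.x,4),np.round(g(m.x),1),"free",pose(m.x,[-.06,0,.006]))
print("neutral top",tri(S([402,83]),T([652,208])), "mat-x .06",pose(m.x,[.06,0,.006]))
# black tin: top centre/ bottom via side with z assumed
def ray(c,uv,z):
    W=CI[c]["world_from_camera"];d=W[:3,:3]@np.linalg.solve(CI[c]["mtx"],[*uv,1]);o=W[:3,3];return o+d*(z-o[2])/d[2]
z0=p[2]+.006
for nm,uv,z in(("top",S([335,263]),z0+.03),("front bottom",S([338,306]),z0)):print(nm,ray("side",uv,z))
r=silhouettes("side","black_tin")[0]["region"];ys,xs=np.nonzero(r);print(xs.min(),xs.max(),ys.min(),ys.max(),len(xs))
b=None
def tin(q):
    a=np.linspace(0,2*np.pi,72);P=np.array([[q[0]+.032*np.cos(t),q[1]+.032*np.sin(t),z] for z in(z0,z0+.03) for t in a]);return proj("side",P)
k=lambda q:(lambda u:[u[:,0].min()-xs.min(),u[:,0].max()-xs.max(),u[:,1].min()-ys.min(),u[:,1].max()-ys.max()])(tin(q))
t=least_squares(k,[.42,.03]);print("tin",t.x,t.fun)
c,s_=np.cos(p[3]),np.sin(p[3]);d=t.x-p[:2];print("tin in rest",c*d[0]+s_*d[1],-s_*d[0]+c*d[1])
E
```

```text
rest [ 0.5396  0.0266 -0.0058 -0.9762  0.5351] [-0.5  0.2 -0.1 -0.2  1.5  0.6 -1.2 -3.7  0.9  0.2 -1.1 -0.   2.7  0.2
 -1.2 -0.   0.5 -0.5  0.2  0.9]
hinge [[ 0.59560353 -0.0562207   0.02818513]] handle [0.49922975 0.08630135 0.13016335]
ball (array([0.66535326, 0.01188922, 0.17565512]), array([ 0.,  0., -0., -0.]))
mat [ 0.5427 -0.314  -0.0054 -0.1304] [ 0.3 -1.1  0.2 -0.7 -0.1  0.7 -0.   0.5 -0.8  0.7  0.7 -0.7  0.1  0.6] free [[ 0.48322851 -0.30623836  0.00056477]]
neutral top (array([ 0.60888554, -0.32281512,  0.03661529]), array([-0.7, -0.1,  0.1,  0.5])) mat-x .06 [[ 6.02210327e-01 -3.21837337e-01  5.64770369e-04]]
top [0.54553541 0.03921248 0.03018513]
front bottom [5.34098074e-01 6.27073072e-02 1.85126214e-04]
294 317 226 245 410
tin [0.54600187 0.03880455] [-0.50648398  0.50872368 -1.98507812  1.73836819]
tin in rest -0.006502346457117511 0.012139722874627511
```

Run:
```python
from h import *
import cv2
A=tri(S([290,213]),T([277,243]));B=tri(S([428,196]),T([333,324]));print(A,B,np.linalg.norm(A[0]-B[0]))
cor=[[-.07,-.08,.006],[-.07,.115,.006],[.13,-.08,.006],[.13,.115,.006]]
tc=T([[350,353],[262,221],[482,262],[400,143]]); sc=S([[447,313],[240,347]])
a=cv2.imread("pics/side0.png");b=cv2.imread("pics/top0.png")
def f(q):
    p=[q[0],q[1],0,q[2]]
    return np.r_[(proj("top",pose(p,cor))-tc).ravel(),(proj("side",pose(p,cor[:2]))-sc).ravel()]
s=least_squares(f,[.52,.0,-1.07],loss="soft_l1");print("rest",s.x,np.round(f(s.x),1))
p=[s.x[0],s.x[1],0,s.x[2]]
for th in(.3,.53):
    print(th,[proj("side",handle(p,th,v)) for v in(.055,-.055)],[proj("top",handle(p,th,v)) for v in(.055,-.055)])
print("clicks",S([[290,213],[428,196]]),T([[277,243],[333,324]]))
def draw(im,c,sc,off,th,col):
    pts=[pose(p,[.1-r*np.cos(th),v,.034+r*np.sin(th)])[0] for r,v in((.01,.07),(.16,.07),(.16,-.07),(.01,-.07))]
    hh=[handle(p,th,v) for v in(.055,-.055)]
    for P in(pts,hh,pose(p,np.array(cor)[[0,1,3,2]])):
        cv2.polylines(im,[np.int32((proj(c,np.array(P))-off)*sc)],True,col,1)
im=cv2.resize(a[180:270,240:350],None,fx=3.6,fy=3.6);draw(im,"side",3.6,[240,180],.3,(0,255,0));draw(im,"side",3.6,[240,180],.53,(255,0,255))
im2=cv2.resize(b[130:240,255:365],None,fx=3.6,fy=3.6);draw(im2,"top",3.6,[255,130],.3,(0,255,0));draw(im2,"top",3.6,[255,130],.53,(255,0,255))
o=np.zeros((400,792,3),np.uint8);o[:im.shape[0],:396]=im[:, :396];o[:396,396:]=im2;cv2.imwrite("pics/ov.png",o)
```

```text
(array([0.54703864, 0.1194846 , 0.130867  ]), array([ 1.4,  0.3, -0.4, -1.4])) (array([0.45330058, 0.05528422, 0.13042622]), array([-1.1, -0.1,  0.3,  1. ])) 0.11361648663615098
rest [ 0.5380312   0.02710821 -0.97629133] [-0.8  0.6 -0.5 -0.1  1.6  0.8 -1.2 -3.7  1.4 -1.4 -0.8 -1.6]
0.3 [array([[295.3208987 , 230.78084201]]), array([[338.87459028, 224.39770536]])] [array([[265.66533346, 192.38119826]]), array([[288.84044576, 227.93975682]])]
0.53 [array([[293.14697519, 212.22819072]]), array([[336.94574106, 206.15031419]])] [array([[270.41393988, 185.5068839 ]]), array([[294.5249477 , 222.31956638]])]
clicks [[290.         213.44827586]
 [337.5862069  207.5862069 ]] [[270.43478261 185.65217391]
 [294.7826087  220.86956522]]
```

View pics/ov.png

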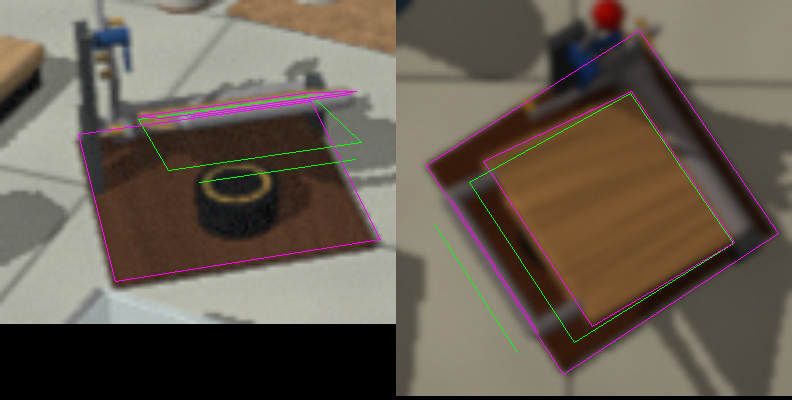

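```bash
cat >> h.py <<'E'
P0=[.538,.0271,0,-.9763]
def Rm(rpy): return R.from_euler("xyz",rpy,degrees=True)
def rows(start,srot,targets):
    """targets: [(pos,rpy)] -> rows (turn, shift) relative to the start pose"""
    A=Rm(srot);out=[]
    for pos,rpy in targets:
        t=(A.inv()*Rm(rpy)).as_rotvec()/.5;s=A.inv().apply(np.array(pos)-start)/.15
        out.append(np.round(np.r_[t,s],2).tolist())
    return out
E
python3 - <<'E'
from h import *
o=get_obs();s=o["tcp_pos"];r=o["ee_rot"]
D=[180,0,34.1]
tgt=np.array([.492,.082,.39])
n=5;pts=[s+(tgt-s)*(i+1)/n for i in range(n)]
print(rows(s,r,[(pts[0],D)]))
for i in range(n-1):print(rows(pts[i],D,[(pts[i+1],D)]))
for th in(.53,.6,.7,.8,.9,.985,1.1,1.35,0):print(th,handle(P0,th,-.01))
E
```

```text
[[0.0, 0.0, -0.42, 0.65, -0.62, 0.02]]
[[0.0, 0.0, 0.0, 0.76, -0.47, 0.02]]
[[0.0, 0.0, 0.0, 0.76, -0.47, 0.02]]
[[0.0, 0.0, 0.0, 0.76, -0.47, 0.02]]
[[0.0, 0.0, 0.0, 0.76, -0.47, 0.02]]
0.53 [0.48907466 0.08161119 0.13510667]
0.6 [0.49327215 0.07540269 0.14692849]
0.7 [0.50004852 0.06537976 0.16284354]
0.8 [0.50768094 0.05409066 0.17747122]
0.9 [0.51609315 0.04164817 0.19066538]
0.985 [0.52379406 0.03025777 0.20065442]
1.1 [0.53491378 0.0138106  0.21224147]
1.35 [ 0.56119209 -0.02505761  0.22914467]
0 [0.47370654 0.10434216 0.034     ]
```

Request:
{"api": "step_arm", "payload": {"plan": [[[0, 0, -0.42, 0.65, -0.62, 0, 0.2], [0, 0, -0.42, 0.65, -0.62, 0, 0.2], [0, 0, -0.42, 0.65, -0.62, 0, -0.3], [0, 0, -0.42, 0.65, -0.62, 0, -0.3]]]}}

```text
clock: 1.88
tcp_pos: [0.2728, -0.4052, 0.4046]
ee_rot: [-179.8, -0.1, 34.3]
ft_force: [0.2, -0.6, 0.9]
finger_gap: 0.454
gripper_force: 0.0
```

Request:
{"api": "step_arm", "payload": {"plan": [[[0, 0, 0, 0.76, -0.47, 0.02, -0.3], [0, 0, 0, 0.76, -0.47, 0.02, -0.3], [0, 0, 0, 0.76, -0.47, 0.02, -0.3], [0, 0, 0, 0.76, -0.47, 0.02, -0.3]]]}}

```text
clock: 2.22
tcp_pos: [0.3273, -0.2833, 0.4017]
ee_rot: [-179.9, -0.1, 34.4]
ft_force: [-0.2, 0.9, -0.7]
finger_gap: 0.351
gripper_force: 0.0
```

Request:
{"api": "step_arm", "payload": {"plan": [[[0, 0, 0, 0.76, -0.47, 0.02, -0.3], [0, 0, 0, 0.76, -0.47, 0.02, -0.3], [0, 0, 0, 0.76, -0.47, 0.02, -0.3], [0, 0, 0, 0.76, -0.47, 0.02, -0.3]]]}}

```text
clock: 2.55
tcp_pos: [0.3824, -0.1616, 0.3988]
ee_rot: [-179.9, -0.1, 34.4]
ft_force: [-0.2, -0.4, -0.2]
finger_gap: 0.347
gripper_force: 0.0
```

Request:
{"api": "step_arm", "payload": {"plan": [[[0, 0, 0, 0.76, -0.47, 0.02, -0.3], [0, 0, 0, 0.76, -0.47, 0.02, -0.3], [0, 0, 0, 0.76, -0.47, 0.02, -0.3], [0, 0, 0, 0.76, -0.47, 0.02, -0.3]]]}}

```text
clock: 2.88
tcp_pos: [0.4378, -0.0396, 0.3958]
ee_rot: [-180.0, -0.1, 34.4]
ft_force: [-0.2, -0.1, 0.4]
finger_gap: 0.35
gripper_force: 0.0
```

Request:
{"api": "step_arm", "payload": {"plan": [[[0, 0, 0, 0.76, -0.47, 0.02, -0.3], [0, 0, 0, 0.76, -0.47, 0.02, -0.3], [0, 0, 0, 0.76, -0.47, 0.02, -0.3], [0, 0, 0, 0.76, -0.47, 0.02, -0.3], [0, 0, 0, 0.76, -0.47, 0.02, -0.3]]]}}

```text
clock: 3.3
tcp_pos: [0.4922, 0.0806, 0.3924]
ee_rot: [180.0, -0.0, 34.3]
ft_force: [0.6, -0.7, 0.4]
finger_gap: 0.353
gripper_force: 0.0
```

Request:
{"api": "step_arm", "payload": {"plan": [[[0, 0, 0, 0, 0, 0.25, -0.3], [0, 0, 0, 0, 0, 0.5, -0.3], [0, 0, 0, 0, 0, 0.62, -0.3], [0, 0, 0, 0, 0, 0.72, -0.3], [0, 0, 0, 0, 0, 0.72, -0.3]]]}}

```text
clock: 3.72
tcp_pos: [0.4889, 0.0773, 0.2815]
ee_rot: [-179.8, 0.4, 34.0]
ft_force: [0.0, -0.1, -1.0]
finger_gap: 0.346
gripper_force: 0.0
```

Request:
{"api": "step_arm", "payload": {"plan": [[[0, 0, 0, 0, 0, 0, -1], [0, 0, 0, 0, 0, 0, -1], [0, 0, 0, 0, 0, 0, -1], [0, 0, 0, 0, 0, 0, -1]]]}}

```text
clock: 4.05
tcp_pos: [0.488, 0.0801, 0.2853]
ee_rot: [-179.5, 0.1, 34.2]
ft_force: [-10.1, 8.6, 4.5]
finger_gap: 0.119
gripper_force: 58.4
```

Request:
{"api": "step_arm", "payload": {"plan": [[[0, 0, 0, 0, 0.02, -0.05, -1], [0, 0, 0, 0, 0.05, -0.1, -1], [0, 0, 0, 0, 0.09, -0.15, -1], [0, 0, 0, 0, 0.135, -0.205, -1], [0, 0, 0, 0, 0.135, -0.205, -1]]]}}

```text
clock: 4.47
tcp_pos: [0.5004, 0.0619, 0.3174]
ee_rot: [-179.7, 0.1, 34.1]
ft_force: [-7.9, 4.1, 1.5]
finger_gap: 0.116
gripper_force: 58.7
```

Request:
{"api": "step_arm", "payload": {"plan": [[[0, 0, 0, 0, 0.085, -0.1, -1], [0, 0, 0, 0, 0.185, -0.185, -1], [0, 0, 0, 0, 0.295, -0.26, -1], [0, 0, 0, 0, 0.38, -0.305, -1], [0, 0, 0, 0, 0.38, -0.305, -1]]]}}

```text
clock: 4.88
tcp_pos: [0.5332, 0.0134, 0.3651]
ee_rot: [-180.0, 0.1, 34.0]
ft_force: [-12.5, 1.9, 13.1]
finger_gap: 0.115
gripper_force: 59.5
```

```bash
cat >> h.py <<'E'
def ang(pos):
    d=np.array(pos)-pose(P0,[.1,0,.034])[0];d[2]-=.155
    return np.arctan2(d[2],-(d[0]*np.cos(P0[3])+d[1]*np.sin(P0[3]))),np.hypot(d[2],d[0]*np.cos(P0[3])+d[1]*np.sin(P0[3]))
E
python3 - <<'E'
from h import *
o=get_obs();print(o["clock"],o["tcp_pos"],o["ft_force"],ang(o["tcp_pos"]))
print([ang(x) for x in([0.5004, 0.0619, 0.3174],[0.488, 0.0801, 0.2853])])
E
```

```text
4.8833 [0.53320427 0.01337331 0.36513265] [-12.51575634   1.94335035  13.10465142] (np.float64(1.0925047428488592), np.float64(0.19839615983811396))
[(np.float64(0.7083333600687233), np.float64(0.19736570577962914)), (np.float64(0.5106194448860494), np.float64(0.1970462419215444))]
```

Request:
{"api": "step_arm", "payload": {"plan": [[[0, 0, 0, 0, -0.06, 0.035, -1], [0, 0, 0, 0, -0.12, 0.075, -1], [0, 0, 0, 0, -0.12, 0.075, -1], [0, 0, 0, 0, -0.12, 0.075, -1]]]}}

```text
clock: 5.22
tcp_pos: [0.5219, 0.0302, 0.3531]
ee_rot: [-179.9, 0.1, 34.2]
ft_force: [-12.0, 2.9, 14.8]
finger_gap: 0.117
gripper_force: 59.7
```

Run:
```python
from h import *
import cv2
o=get_obs();print(o["tcp_pos"],o["ft_force"],ang(o["tcp_pos"]))
a=get_image("side");r=silhouettes("side","pawl_ball");print([(x["score"],x["location"]) for x in r])
b=get_image("top");r=silhouettes("top","pawl_ball");print([(x["score"],x["location"]) for x in r])
```

```text
[0.52188716 0.03020244 0.35311655] [-11.99097246   2.87852635  14.77568902] (np.float64(0.9736381380811847), np.float64(0.19846321269049144))
[(0.53, [177.6, 268.4])]
[]
```

Request:
{"api": "step_arm", "payload": {"plan": [[[0, 0, 0, 0, 0, 0, -0.3], [0, 0, 0, 0, 0, 0, -0.3], [0, 0, 0, 0, 0, 0, -0.3]]]}}

```text
clock: 5.67
tcp_pos: [0.5247, 0.0296, 0.3513]
ee_rot: [179.9, -0.1, 34.1]
ft_force: [0.0, -0.9, 0.6]
finger_gap: 0.348
gripper_force: 0.0
```

Request:
{"api": "step_arm", "payload": {"plan": [[[0, 0, 0, 0, 0, -0.2, -0.3], [0, 0, 0, 0, 0, -0.4, -0.3], [0, 0, 0, 0, 0, -0.6, -0.3], [0, 0, 0, 0, 0, -0.6, -0.3]]]}}

```text
clock: 6.0
tcp_pos: [0.5257, 0.0299, 0.4465]
ee_rot: [179.6, -0.5, 34.1]
ft_force: [1.8, 0.5, 0.4]
finger_gap: 0.35
gripper_force: 0.0
```

Request:
{"api": "step_arm", "payload": {"plan": [[[0, 0, -0.25, 0, 0, 0, 0], [0, 0, -0.5, 0, 0, 0, 0.5], [0, 0, -0.75, 0, 0, 0, 1], [0, 0, -1, 0, 0, 0, 1]]]}}

```text
clock: 6.33
tcp_pos: [0.5245, 0.03, 0.4401]
ee_rot: [179.9, -0.0, 63.1]
ft_force: [0.3, -0.1, 0.4]
finger_gap: 0.899
gripper_force: 0.0
```

Run:
```python
from h import *
import cv2
o=get_obs();print(o["tcp_pos"],o["ee_rot"],o["qpos"])
a=get_image("side");b=get_image("top")
for c in("side","top"):
  for q in ("black_tin","pawl_ball","handle"):
    r=silhouettes(c,q)
    for x in r[:2]:
        ys,xs=np.nonzero(x["region"]);print(c,q,x["score"],x["location"],xs.min(),xs.max(),ys.min(),ys.max())
im=np.hstack([cv2.resize(a[160:260,235:365],None,fx=3,fy=3),cv2.resize(b[120:250,245:375],None,fx=3,fy=3)[:300]])
cv2.imwrite("pics/n1.png",im)
```

```text
[0.5244841  0.02995742 0.4400625 ] [ 1.79943042e+02 -8.18253457e-03  6.31149135e+01] [-3.64759418e+00  1.53301534e+01  1.00969224e+00  7.56239733e+01
 -1.49535591e-02  1.13237489e+02]
side black_tin 0.83 [234.3, 302.1] 293 318 224 246
side pawl_ball 0.53 [179.6, 268.0] 262 275 167 193
side pawl_ball 0.32 [245.4, 207.8] 189 223 221 269
```

View pics/n1.png

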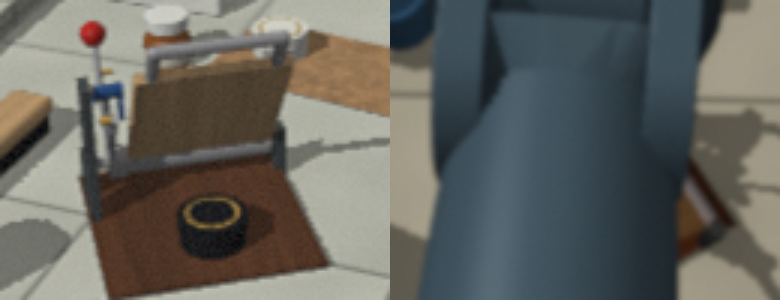

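Request:
{"api": "step_arm", "payload": {"plan": [[[0, 0, -0.25, -0.2, 0.1, 0, 1], [0, 0, -0.5, -0.4, 0.2, 0, 1], [0, 0, -0.75, -0.6, 0.3, 0, 1], [0, 0, -1, -0.8, 0.4, 0, 1]]]}}

```text
clock: 7.07
tcp_pos: [0.5225, -0.1039, 0.44]
ee_rot: [180.0, 0.0, 90.8]
ft_force: [1.3, 0.8, 0.7]
finger_gap: 0.998
gripper_force: 0.0
```

Request:
{"api": "step_arm", "payload": {"plan": [[[0, 0, -0.25, -0.2, 0, 0, 1], [0, 0, -0.5, -0.4, 0, 0, 1], [0, 0, -0.75, -0.6, 0, 0, 1], [0, 0, -1, -0.8, 0, 0, 1]]]}}

```text
clock: 7.4
tcp_pos: [0.5234, -0.2243, 0.44]
ee_rot: [180.0, 0.0, 119.4]
ft_force: [0.7, -0.1, -1.0]
finger_gap: 0.995
gripper_force: 0.0
```

```bash
cat >> h.py <<'E'
def tinfit(boxes,z0,q0=(.54,.04),free=False):
    a=np.linspace(0,2*np.pi,72)
    def k(q):
        z0_=q[2] if free else z0
        P=np.array([[q[0]+.032*np.cos(t),q[1]+.032*np.sin(t),z] for z in(z0_,z0_+.03) for t in a]);o=[]
        for c,b in boxes.items():
            u=proj(c,P);o+=[u[:,0].min()-b[0],u[:,0].max()-b[1]-1,u[:,1].min()-b[2],u[:,1].max()-b[3]-1]
        return o
    t=least_squares(k,[*q0,z0] if free else q0);return t.x,np.round(t.fun,1)
E
python3 - <<'E'
from h import *
import cv2
o=get_obs();print(o["tcp_pos"],o["ee_rot"],o["qpos"])
get_image("side");b=get_image("top");bx={}
for c in("side","top"):
    r=silhouettes(c,"black_tin")
    for x in r[:1]:
        ys,xs=np.nonzero(x["region"]);bx[c]=(xs.min(),xs.max(),ys.min(),ys.max());print(c,x["score"],x["location"],bx[c])
print(tinfit({"side":bx["side"]},.006))
if len(bx)==2: print(tinfit(bx,.006),tinfit(bx,.006,free=True))
t=tinfit({"side":bx["side"]},.006)[0];print("expected top px",proj("top",[[*t,.036],[*t,.006]]),proj("top",[handle(P0,.985,.055),handle(P0,.985,-.055)]))
cv2.imwrite("pics/n2.png",cv2.resize(b[100:260,240:400],None,fx=3.5,fy=3.5))
E
```

```text
[ 0.52337511 -0.22429805  0.43999172] [1.79992235e+02 1.07833664e-02 1.19381785e+02] [-2.95809404e+01  2.06507858e+01  8.41678460e+00  7.77527557e+01
  1.09337733e-03  3.10372742e+01]
side 0.74 [235.7, 302.5] (np.int64(294), np.int64(317), np.int64(224), np.int64(247))
top 0.68 [196.3, 299.2] (np.int64(289), np.int64(311), np.int64(183), np.int64(205))
(array([0.54033889, 0.04888789]), array([-0.1,  0.1,  0.5, -0.5]))
(array([0.54062207, 0.04557867]), array([ 0.3,  0.5, -0.1, -1.2, -0.8, -0.3, -1.1,  0.6])) (array([0.54139779, 0.04442951, 0.00262307]), array([ 0.2,  0.4,  0.6, -0.5, -0.3,  0.2, -1.1,  0.5]))
expected top px [[298.78120456 193.56203441]
 [298.94005582 195.35158305]] [[290.44842344 166.16848138]
 [316.24630811 204.87859623]]
```

View pics/n2.png

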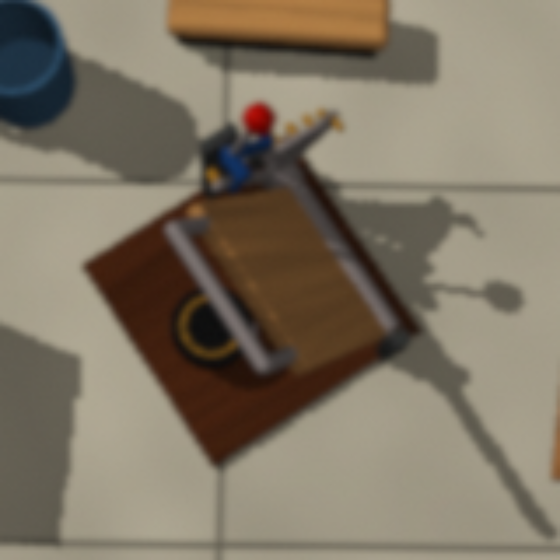

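Run:
```python
from h import *
o=get_obs();s=(o["tcp_pos"],o["ee_rot"])
W=[([.43,-.11,.42],[180,0,145]),([.37,-.01,.38],[180,14,168]),([.345,.0456,.30],[180,32,180]),([.346,.0456,.2246],[180,45,180])]
for w in W:
    print(rows(*s,[w]));s=w
```

```text
[[0.0, -0.0, -0.91, 0.96, -0.18, 0.13]]
[[-0.1, -0.48, -0.8, 0.71, 0.32, 0.27]]
[[-0.16, -0.63, -0.39, 0.36, 0.33, 0.46]]
[[0.0, -0.45, -0.0, 0.26, -0.0, 0.43]]
```

Request:
{"api": "step_arm", "payload": {"plan": [[[0, 0, -0.23, 0.24, -0.05, 0.03, 1], [0, 0, -0.46, 0.48, -0.09, 0.06, 1], [0, 0, -0.7, 0.72, -0.14, 0.1, 1], [0, 0, -0.91, 0.96, -0.18, 0.13, 1], [0, 0, -0.91, 0.96, -0.18, 0.13, 1]]]}}

```text
clock: 8.02
tcp_pos: [0.4243, -0.1043, 0.4183]
ee_rot: [-180.0, -0.6, 145.5]
ft_force: [-1.3, -0.0, 0.2]
finger_gap: 0.998
gripper_force: 0.0
```

Request:
{"api": "step_arm", "payload": {"plan": [[[-0.03, -0.12, -0.2, 0.18, 0.08, 0.07, 1], [-0.05, -0.24, -0.4, 0.36, 0.16, 0.14, 1], [-0.08, -0.36, -0.6, 0.54, 0.24, 0.2, 1], [-0.1, -0.48, -0.8, 0.71, 0.32, 0.27, 1], [-0.1, -0.48, -0.8, 0.71, 0.32, 0.27, 1]]]}}

```text
clock: 8.43
tcp_pos: [0.3633, -0.0054, 0.3751]
ee_rot: [179.8, 13.5, 168.6]
ft_force: [-1.4, -0.6, -0.1]
finger_gap: 0.999
gripper_force: 0.0
```

Request:
{"api": "step_arm", "payload": {"plan": [[[-0.05, -0.2, -0.13, 0.12, 0.11, 0.15, 1], [-0.1, -0.4, -0.26, 0.24, 0.22, 0.3, 1], [-0.16, -0.63, -0.39, 0.36, 0.33, 0.46, 1], [-0.16, -0.63, -0.39, 0.36, 0.33, 0.46, 1]]]}}

```text
clock: 8.77
tcp_pos: [0.3456, 0.048, 0.301]
ee_rot: [180.0, 32.5, -179.5]
ft_force: [-4.3, -1.3, -0.6]
finger_gap: 1.001
gripper_force: 0.0
```

Request:
{"api": "step_arm", "payload": {"plan": [[[0, -0.22, 0, 0.13, 0, 0.21, 1], [0, -0.45, 0, 0.26, 0, 0.43, 1], [0, -0.45, 0, 0.26, 0, 0.43, 1], [0, -0.45, 0, 0.26, 0, 0.43, 1]]]}}

```text
clock: 9.1
tcp_pos: [0.4159, 0.0576, 0.3054]
ee_rot: [-179.8, 42.7, -179.7]
ft_force: [-0.5, 0.6, 0.1]
finger_gap: 1.003
gripper_force: 0.3
```

Run:
```python
from h import *
o=get_obs();s=(o["tcp_pos"],o["ee_rot"]);print(o["clock"],s,o["qpos"])
for w in [([.395,.0456,.1756],[180,45,180]),([.431,.0456,.1396],[180,45,180])]:
    print(rows(*s,[w]))
```

```text
9.1 (array([0.4158555, 0.0575835, 0.3053921]), array([-179.83217479,   42.66185846, -179.73125647])) [ -1.02238312  -8.91394931 -58.26162438  -2.00506485   0.70711596
  -0.9494859 ]
[[0.0, -0.08, 0.01, 0.69, -0.08, 0.54]]
[[0.0, -0.08, 0.01, 0.68, -0.08, 0.88]]
```

Run:
```python
from h import *
o=get_obs();s=(o["tcp_pos"],o["ee_rot"])
W=[([.423,.100,.24],[180,32,155]),([.466,.080,.1635],[180,32,155])]
for w in W:
    print(rows(*s,[w]));s=w
```

```text
[[0.53, 0.37, 0.7, 0.26, 0.28, 0.35]]
[[0.0, 0.0, 0.0, 0.0, 0.0, 0.6]]
```

Request:
{"api": "step_arm", "payload": {"plan": [[[0.13, 0.1, 0.18, 0.06, 0.07, 0.09, 1], [0.26, 0.19, 0.35, 0.13, 0.14, 0.17, 1], [0.4, 0.28, 0.53, 0.2, 0.21, 0.26, 1], [0.53, 0.37, 0.7, 0.26, 0.28, 0.35, 1], [0.53, 0.37, 0.7, 0.26, 0.28, 0.35, 1]]]}}

```text
clock: 9.52
tcp_pos: [0.4203, 0.1, 0.2367]
ee_rot: [-179.5, 31.3, 155.3]
ft_force: [0.0, -0.4, 0.2]
finger_gap: 0.998
gripper_force: 0.0
```

Run:
```python
from h import *
o=get_obs();s=(o["tcp_pos"],o["ee_rot"]);print(s,o["qpos"])
W=[([.423,.100,.24],[180,32,155]),([.466,.080,.1635],[180,32,155])]
for w in W:
    print(rows(*s,[w]))
```

```text
(array([0.4202657 , 0.1000161 , 0.23667034]), array([-179.48815679,   31.33528589,  155.289674  ])) [ 10.59555212   4.47538253 -51.68461596   7.69693976 -17.92873776
  31.25425415]
[[-0.01, -0.02, 0.01, -0.03, 0.01, -0.01]]
[[-0.01, -0.02, 0.01, -0.03, 0.01, 0.59]]
```

Request:
{"api": "step_arm", "payload": {"plan": [[[0, 0, 0, -0.02, 0.01, 0.15, 1], [0, 0, 0, -0.02, 0.01, 0.3, 1], [0, 0, 0, -0.02, 0.01, 0.45, 1], [0, 0, 0, -0.02, 0.01, 0.58, 1], [0, 0, 0, -0.02, 0.01, 0.58, 1]]]}}

```text
clock: 9.93
tcp_pos: [0.4655, 0.0781, 0.1653]
ee_rot: [-179.7, 31.7, 155.2]
ft_force: [-0.7, 0.3, 0.4]
finger_gap: 0.999
gripper_force: 0.0
```

Run:
```python
from h import *
import cv2
o=get_obs();s=(o["tcp_pos"],o["ee_rot"]);print(s,o["ft_force"])
print(rows(*s,[([.466,.080,.1635],[180,32,155])]))
a=get_image("side");cv2.imwrite("pics/n3.png",cv2.resize(a[150:280,220:370],None,fx=4,fy=4))
```

```text
(array([0.46551712, 0.07814999, 0.16531211]), array([-179.66847162,   31.68799377,  155.17910996])) [-0.68846227  0.30906949  0.41577167]
[[-0.01, -0.01, 0.01, 0.01, 0.01, 0.01]]
```

View pics/n3.png

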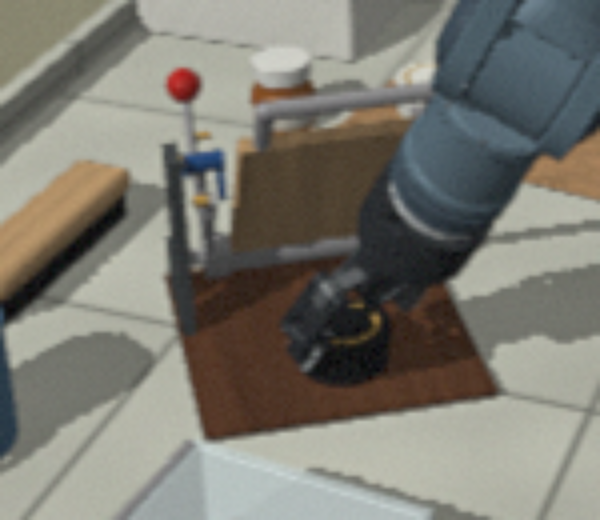

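Request:
{"api": "step_arm", "payload": {"plan": [[[0, 0, 0, 0, 0.01, 0.03, 1], [0, 0, 0, 0, 0.01, 0.03, 0.4], [0, 0, 0, 0, 0.01, 0.03, -1], [0, 0, 0, 0, 0.01, 0.03, -1], [0, 0, 0, 0, 0.01, 0.03, -1]]]}}

```text
clock: 10.4
tcp_pos: [0.4681, 0.08, 0.1647]
ee_rot: [-179.8, 31.9, 155.2]
ft_force: [-7.6, 3.0, 11.9]
finger_gap: 0.726
gripper_force: 61.6
```

Request:
{"api": "step_arm", "payload": {"plan": [[[0, 0, 0, 0, 0, -0.05, -1], [0, 0, 0, 0, 0, -0.1, -1], [0, 0, 0, 0, 0, -0.15, -1], [0, 0, 0, 0, 0, -0.2, -1], [0, 0, 0, 0, 0, -0.2, -1]]]}}

```text
clock: 10.82
tcp_pos: [0.4536, 0.0866, 0.1898]
ee_rot: [-179.8, 31.8, 155.1]
ft_force: [0.5, -0.3, -1.3]
finger_gap: 0.721
gripper_force: 65.7
```

Run:
```python
from h import *
import cv2
o=get_obs();s=(o["tcp_pos"],o["ee_rot"]);print(s,o["ft_force"],o["finger_gap"])
W=[([.425,.108,.25],[180,32,155]),([.405,.13,.34],[180,32,155]),([.42,.04,.385],[180,32,152]),([.42,-.07,.385],[180,32,148]),([.42,-.17,.37],[180,32,145]),([.417,-.26,.28],[180,32,145]),([.417,-.26,.19],[180,32,145]),([.417,-.26,.166],[180,32,145])]
for w in W:
    print(rows(*s,[w]));s=w
a=get_image("side");cv2.imwrite("pics/n4.png",cv2.resize(a[150:280,220:370],None,fx=4,fy=4))
```

```text
(array([0.45355331, 0.08656135, 0.18984145]), array([-179.79166325,   31.84874284,  155.14238774])) [ 0.54668475 -0.33493411 -1.28109585] 0.7209234055325597
[[-0.0, -0.01, 0.0, -0.01, 0.05, -0.46]]
[[0.0, 0.0, 0.0, -0.16, 0.08, -0.61]]
[[0.06, -0.0, 0.09, -0.45, -0.5, -0.07]]
[[0.07, -0.0, 0.12, -0.29, -0.65, 0.18]]
[[0.06, 0.0, 0.09, -0.25, -0.57, 0.27]]
[[0.0, 0.0, 0.0, 0.04, -0.5, 0.68]]
[[0.0, 0.0, 0.0, 0.32, -0.0, 0.51]]
[[0.0, 0.0, 0.0, 0.08, -0.0, 0.14]]
```

View pics/n4.png

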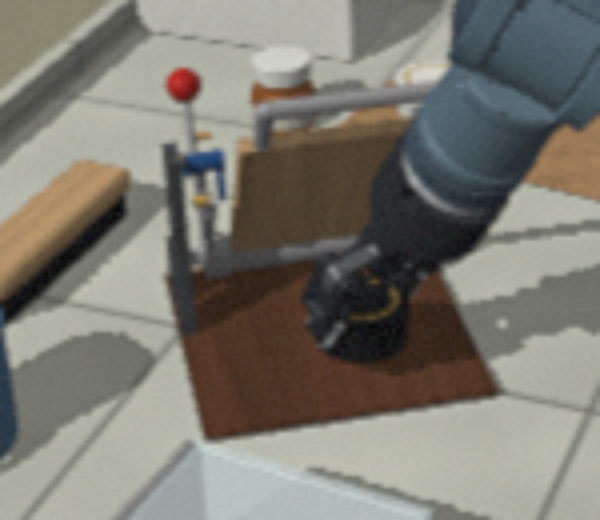

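Request:
{"api": "step_arm", "payload": {"plan": [[[0, 0, 0, 0, 0.01, -0.1, -1], [0, 0, 0, 0, 0.02, -0.2, -1], [0, 0, 0, 0, 0.03, -0.3, -1], [0, 0, 0, 0, 0.05, -0.4, -1], [0, 0, 0, 0, 0.05, -0.46, -1]]]}}

```text
clock: 11.28
tcp_pos: [0.4241, 0.109, 0.248]
ee_rot: [-179.8, 31.8, 155.1]
ft_force: [-0.4, 0.4, -0.4]
finger_gap: 0.719
gripper_force: 65.7
```

Request:
{"api": "step_arm", "payload": {"plan": [[[0, 0, 0, -0.03, 0.02, -0.12, -1], [0, 0, 0, -0.06, 0.04, -0.25, -1], [0, 0, 0, -0.1, 0.05, -0.37, -1], [0, 0, 0, -0.13, 0.07, -0.5, -1], [0, 0, 0, -0.16, 0.08, -0.61, -1]]]}}

```text
clock: 11.7
tcp_pos: [0.404, 0.1317, 0.3384]
ee_rot: [-179.8, 31.8, 155.1]
ft_force: [0.6, 0.5, -0.1]
finger_gap: 0.719
gripper_force: 65.7
```

Run:
```python
from h import *
o=get_obs();s=(o["tcp_pos"],o["ee_rot"]);print(s,o["ft_force"],o["finger_gap"],o["qpos"])
W=[([.42,.04,.385],[180,32,152]),([.42,-.07,.385],[180,32,148]),([.42,-.17,.37],[180,32,145]),([.417,-.26,.28],[180,32,145])]
for w in W:
    print(rows(*s,[w]));s=w
```

```text
(array([0.40397404, 0.131708  , 0.33843795]), array([-179.75228309,   31.78125352,  155.12844742])) [ 0.55294478  0.46964138 -0.11946454] 0.7188912680187229 [ 15.95713948  -4.22719611 -41.73683136  27.52904979 -20.34119375
  36.35137837]
[[0.05, -0.01, 0.09, -0.46, -0.51, -0.08]]
[[0.07, -0.0, 0.12, -0.29, -0.65, 0.18]]
[[0.06, 0.0, 0.09, -0.25, -0.57, 0.27]]
[[0.0, 0.0, 0.0, 0.04, -0.5, 0.68]]
```

Request:
{"api": "step_arm", "payload": {"plan": [[[0, 0, 0, -0.09, 0, -0.14, -1], [0, 0, 0, -0.18, 0, -0.28, -1], [0.02, 0, 0.03, -0.27, -0.17, -0.21, -1], [0.03, 0, 0.06, -0.37, -0.34, -0.15, -1], [0.05, 0, 0.09, -0.46, -0.51, -0.08, -1]]]}}

```text
clock: 12.12
tcp_pos: [0.4197, 0.0396, 0.3851]
ee_rot: [-180.0, 31.9, 152.1]
ft_force: [0.5, 0.1, -0.9]
finger_gap: 0.721
gripper_force: 65.7
```

Request:
{"api": "step_arm", "payload": {"plan": [[[0.02, 0, 0.03, -0.07, -0.16, 0.04, -1], [0.03, 0, 0.06, -0.14, -0.32, 0.09, -1], [0.05, 0, 0.09, -0.22, -0.48, 0.13, -1], [0.07, 0, 0.12, -0.29, -0.65, 0.18, -1]]]}}

```text
clock: 12.45
tcp_pos: [0.4187, -0.0713, 0.3843]
ee_rot: [180.0, 31.8, 148.0]
ft_force: [0.6, -0.8, -1.0]
finger_gap: 0.718
gripper_force: 65.7
```

Request:
{"api": "step_arm", "payload": {"plan": [[[0.02, 0, 0.02, -0.06, -0.14, 0.07, -1], [0.03, 0, 0.04, -0.12, -0.28, 0.14, -1], [0.05, 0, 0.07, -0.19, -0.42, 0.2, -1], [0.06, 0, 0.09, -0.25, -0.57, 0.27, -1]]]}}

```text
clock: 12.78
tcp_pos: [0.4186, -0.1719, 0.3694]
ee_rot: [-179.9, 31.8, 145.0]
ft_force: [0.2, 0.4, -0.3]
finger_gap: 0.721
gripper_force: 65.7
```

Run:
```python
from h import *
o=get_obs();s=(o["tcp_pos"],o["ee_rot"]);print(s,o["ft_force"],o["finger_gap"],o["qpos"])
W=[([.417,-.26,.28],[180,32,145]),([.417,-.26,.19],[180,32,145])]
for w in W:
    print(rows(*s,[w]));s=w
```

```text
(array([ 0.41860798, -0.17194414,  0.36941338]), array([-179.89137657,   31.78755132,  144.97140247])) [ 0.1715652   0.40366203 -0.34647714] 0.721263032196324 [-29.43815986  -6.41484145 -39.87229481  24.88619782  -3.04975208
   4.75656651]
[[-0.0, -0.01, -0.0, 0.04, -0.49, 0.68]]
[[0.0, 0.0, 0.0, 0.32, -0.0, 0.51]]
```

Request:
{"api": "step_arm", "payload": {"plan": [[[0, 0, 0, 0.01, -0.12, 0.17, -1], [0, 0, 0, 0.02, -0.25, 0.34, -1], [0, 0, 0, 0.03, -0.37, 0.51, -1], [0, 0, 0, 0.04, -0.49, 0.68, -1]]]}}

```text
clock: 13.12
tcp_pos: [0.4159, -0.26, 0.2788]
ee_rot: [-179.9, 31.8, 145.0]
ft_force: [0.6, -0.2, -1.0]
finger_gap: 0.721
gripper_force: 65.7
```

Request:
{"api": "step_arm", "payload": {"plan": [[[0, 0, 0, 0.08, 0, 0.13, -1], [0, 0, 0, 0.16, 0, 0.25, -1], [0, 0, 0, 0.24, 0, 0.38, -1], [0, 0, 0, 0.32, 0, 0.51, -1], [0, 0, 0, 0.32, 0, 0.51, -1]]]}}

```text
clock: 13.53
tcp_pos: [0.4134, -0.257, 0.1848]
ee_rot: [-179.9, 31.2, 145.0]
ft_force: [-1.5, 0.6, -1.6]
finger_gap: 0.724
gripper_force: 65.8
```

Run:
```python
from h import *
import cv2
o=get_obs();s=(o["tcp_pos"],o["ee_rot"]);print(s,o["ft_force"],o["finger_gap"])
a=get_image("side");b=get_image("top")
for c in("side","top"):
  for q in("black_tin","neutral_tin"):
    for x in silhouettes(c,q)[:1]:
        ys,xs=np.nonzero(x["region"]);print(c,q,x["score"],x["location"],xs.min(),xs.max(),ys.min(),ys.max())
t=[.4855,-.306];print("expect",proj("side",[*t,.045]),proj("top",[*t,.045]))
print(rows(*s,[([.417,-.26,.168],[180,32,145])]))
cv2.imwrite("pics/n5.png",np.hstack([cv2.resize(a[140:220,290:410],None,fx=3.3,fy=3.3),cv2.resize(b[140:260,360:480],None,fx=3.3,fy=3.3)[:264]]))
```

```text
(array([ 0.41339076, -0.25696029,  0.18481756]), array([-179.93479522,   31.22253319,  144.96212532])) [-1.46355586  0.64131947 -1.6456951 ] 0.7236306583291935
side black_tin 0.68 [175.5, 363.8] 358 374 169 182
side neutral_tin 0.61 [171.3, 334.0] 321 337 165 178
top black_tin 0.68 [212.9, 434.4] 423 442 205 221
top neutral_tin 0.75 [170.6, 428.9] 419 444 161 183
expect [[362.16384174 173.73268463]] [[429.96291949 214.88040302]]
[[-0.0, -0.03, -0.0, 0.03, -0.0, 0.11]]
```

View pics/n5.png

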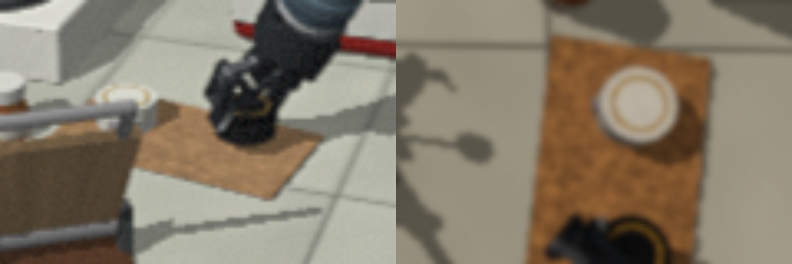

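Request:
{"api": "step_arm", "payload": {"plan": [[[0, -0.02, 0, 0.02, 0.02, 0.04, -1], [0, -0.02, 0, 0.03, 0.04, 0.07, -1], [0, -0.02, 0, 0.04, 0.04, 0.09, -1], [0, -0.02, 0, 0.04, 0.04, 0.09, -1]]]}}

```text
clock: 14.17
tcp_pos: [0.421, -0.2547, 0.1748]
ee_rot: [-179.9, 32.3, 145.0]
ft_force: [-0.3, 0.6, -0.2]
finger_gap: 0.727
gripper_force: 65.8
```

Request:
{"api": "step_arm", "payload": {"plan": [[[0, 0, 0, 0.01, 0, 0.02, -1], [0, 0, 0, 0.02, 0, 0.035, -1], [0, 0, 0, 0.025, 0, 0.045, -1], [0, 0, 0, 0.025, 0, 0.045, -1]]]}}

```text
clock: 14.5
tcp_pos: [0.4212, -0.2551, 0.1668]
ee_rot: [-179.9, 32.3, 145.0]
ft_force: [-0.4, -0.7, -0.8]
finger_gap: 0.721
gripper_force: 65.8
```

Request:
{"api": "step_arm", "payload": {"plan": [[[0, 0, 0, 0.004, 0, 0.006, -1], [0, 0, 0, 0.008, 0, 0.012, -1], [0, 0, 0, 0.008, 0, 0.012, -1], [0, 0, 0, 0.008, 0, 0.012, -1]]]}}

```text
clock: 14.83
tcp_pos: [0.4213, -0.2552, 0.165]
ee_rot: [-179.9, 32.4, 145.0]
ft_force: [0.5, 0.6, -0.2]
finger_gap: 0.718
gripper_force: 65.8
```

Request:
{"api": "step_arm", "payload": {"plan": [[[0, 0, 0, 0.004, 0, 0.006, -1], [0, 0, 0, 0.008, 0, 0.012, -1], [0, 0, 0, 0.008, 0, 0.012, -1], [0, 0, 0, 0.008, 0, 0.012, -1]]]}}

```text
clock: 15.17
tcp_pos: [0.4215, -0.2553, 0.164]
ee_rot: [-179.9, 32.5, 145.0]
ft_force: [-7.0, 3.8, 10.8]
finger_gap: 0.726
gripper_force: 67.2
```

Request:
{"api": "step_arm", "payload": {"plan": [[[0, 0, 0, -0.004, 0, -0.006, 0.6], [0, 0, 0, -0.004, 0, -0.006, 1], [0, 0, 0, -0.004, 0, -0.006, 1], [0, 0, 0, -0.004, 0, -0.006, 1]]]}}

```text
clock: 15.5
tcp_pos: [0.4214, -0.2553, 0.164]
ee_rot: [-179.9, 32.4, 145.0]
ft_force: [-0.1, 0.4, -0.1]
finger_gap: 1.001
gripper_force: 0.0
```

Request:
{"api": "step_arm", "payload": {"plan": [[[0, 0, 0, 0, 0, -0.1, 1], [0, 0, 0, 0, 0, -0.25, 1], [0, 0, 0, 0, 0, -0.45, 1], [0, 0, 0, 0, 0, -0.65, 1], [0, 0, 0, 0, 0, -0.65, 1]]]}}

```text
clock: 15.92
tcp_pos: [0.3782, -0.2247, 0.2499]
ee_rot: [-179.9, 32.6, 145.0]
ft_force: [0.6, 0.0, 0.2]
finger_gap: 1.0
gripper_force: 0.0
```

Run:
```python
from h import *
import cv2
o=get_obs();s=(o["tcp_pos"],o["ee_rot"]);print(o["clock"],s,o["ft_force"],o["finger_gap"],o["qpos"])
a=get_image("side");b=get_image("top");bx={}
for c in("side","top"):
  for q in("black_tin","pawl_ball","mat"):
    for x in silhouettes(c,q)[:1]:
        ys,xs=np.nonzero(x["region"]);print(c,q,x["score"],x["location"],xs.min(),xs.max(),ys.min(),ys.max())
        if q=="black_tin":bx[c]=(xs.min(),xs.max(),ys.min(),ys.max())
for d in [{k:v} for k,v in bx.items()]+[bx]:
    f=tinfit(d,.006,(.48,-.3));q=f[0]-[.5427,-.314];c,s_=np.cos(-.1304),np.sin(-.1304)
    print(list(d),f,"in mat",c*q[0]+s_*q[1],-s_*q[0]+c*q[1])
cv2.imwrite("pics/n6.png",np.hstack([cv2.resize(a[140:220,290:410],None,fx=3.3,fy=3.3),cv2.resize(b[140:260,360:480],None,fx=3.3,fy=3.3)[:264]]))
# handle way
W=[([.45,-.20,.35],[180,10,165]),([.50,-.10,.42],[180,0,190]),([.524,.030,.42],[180,0,214.1])]
for w in W:
    print(rows(*s,[w]));s=w
```

```text
15.9167 (array([ 0.37823354, -0.22467926,  0.24988225]), array([-179.87628026,   32.63653237,  145.04859287])) [0.63625249 0.03200156 0.22213856] 1.0004582403919808 [-39.7634028    1.09476562 -54.53210938   1.81964633   2.46957218
  -4.05460727]
side black_tin 0.69 [181.6, 358.7] 352 371 173 188
side pawl_ball 0.64 [174.9, 267.1] 262 276 167 196
side mat 0.85 [185.2, 351.5] 307 387 170 200
top black_tin 0.68 [212.6, 427.4] 415 439 203 226
top pawl_ball 0.63 [143.7, 308.7] 302 317 129 153
top mat 0.82 [186.6, 428.3] 397 454 151 236
['side'] (array([ 0.48441496, -0.30225571]), array([-0. ,  0. , -0.7,  0.6])) in mat -0.059317311693605226 0.00406573165875688
['top'] (array([ 0.48771277, -0.30577792]), array([-0.6,  0.6, -0.2,  0.2])) in mat -0.0555895134779672 0.0010022419580441233
['side', 'top'] (array([ 0.48661829, -0.30542425]), array([-0.4, -0.4, -1.2,  0.1, -0.7,  0.5,  0.2,  0.6])) in mat -0.05672068198255615 0.0012105984033747566
[[-0.26, 0.78, -0.65, -0.61, 0.41, -0.4]]
[[-0.08, 0.34, -0.87, -0.23, 0.73, -0.43]]
[[0.0, 0.0, -0.84, -0.31, 0.83, 0.0]]
```

View pics/n6.png

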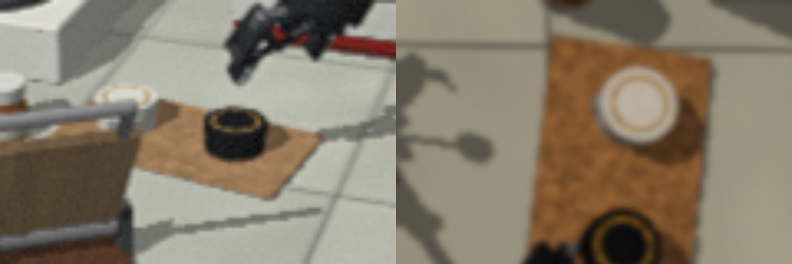

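Request:
{"api": "step_arm", "payload": {"plan": [[[-0.05, 0.16, -0.13, -0.12, 0.08, -0.08, 1], [-0.1, 0.31, -0.26, -0.24, 0.16, -0.16, 1], [-0.16, 0.47, -0.39, -0.37, 0.25, -0.24, 0.5], [-0.21, 0.62, -0.52, -0.49, 0.33, -0.32, -0.3], [-0.26, 0.78, -0.65, -0.61, 0.41, -0.4, -0.3]]]}}

```text
clock: 16.73
tcp_pos: [0.4517, -0.2003, 0.3465]
ee_rot: [179.8, 9.6, 165.0]
ft_force: [0.6, -0.7, -0.6]
finger_gap: 0.604
gripper_force: 0.0
```

Request:
{"api": "step_arm", "payload": {"plan": [[[-0.02, 0.08, -0.2, -0.06, 0.18, -0.11, -0.3], [-0.04, 0.17, -0.4, -0.12, 0.36, -0.22, -0.3], [-0.06, 0.26, -0.65, -0.17, 0.55, -0.32, -0.3], [-0.08, 0.34, -0.87, -0.23, 0.73, -0.43, -0.3], [-0.08, 0.34, -0.87, -0.23, 0.73, -0.43, -0.3]]]}}

```text
clock: 17.15
tcp_pos: [0.5048, -0.0982, 0.4177]
ee_rot: [179.6, 0.1, -169.6]
ft_force: [1.0, -1.0, -0.4]
finger_gap: 0.35
gripper_force: 0.0
```

Run:
```python
from h import *
o=get_obs();s=(o["tcp_pos"],o["ee_rot"]);print(s,o["qpos"])
print(rows(*s,[([.524,.030,.42],[180,0,214.1])]))
```

```text
(array([ 0.50475077, -0.09818141,  0.41769969]), array([ 1.79624253e+02,  1.41868274e-01, -1.69625983e+02])) [-18.1855887   14.31874011  -3.6307626   72.1055288    0.3978489
 -28.56026232]
[[0.01, 0.01, -0.83, -0.28, 0.82, -0.01]]
```

Request:
{"api": "step_arm", "payload": {"plan": [[[0, 0, -0.2, -0.07, 0.2, 0, -0.3], [0, 0, -0.4, -0.14, 0.4, 0, -0.3], [0.01, 0.01, -0.62, -0.21, 0.6, 0, -0.3], [0.01, 0.01, -0.83, -0.28, 0.82, -0.01, -0.3], [0.01, 0.01, -0.83, -0.28, 0.82, -0.01, -0.3]]]}}

```text
clock: 17.57
tcp_pos: [0.5225, 0.0315, 0.4166]
ee_rot: [179.8, -0.1, -145.9]
ft_force: [0.1, 0.0, 0.4]
finger_gap: 0.348
gripper_force: 0.0
```

Run:
```python
from h import *
o=get_obs();s=(o["tcp_pos"],o["ee_rot"]);print(s,o["qpos"])
print(rows(*s,[([.524,.030,.352],[180,0,214.1])]))
```

```text
(array([0.52252648, 0.03150869, 0.41663589]), array([ 1.79766137e+02, -1.45904648e-01, -1.45873262e+02])) [ -3.5199334   15.53357514  -2.17114345  72.55364841   0.0960539
 -37.64659061]
[[0.01, -0.01, 0.0, -0.0, -0.02, 0.43]]
```

Request:
{"api": "step_arm", "payload": {"plan": [[[0, 0, 0, 0, -0.02, 0.15, -0.3], [0, 0, 0, 0, -0.02, 0.3, -0.3], [0, 0, 0, 0, -0.02, 0.42, -0.3], [0, 0, 0, 0, -0.02, 0.42, -0.3]]]}}

```text
clock: 17.9
tcp_pos: [0.5219, 0.0244, 0.35]
ee_rot: [179.6, -0.6, -146.4]
ft_force: [-1.3, 0.2, 0.3]
finger_gap: 0.35
gripper_force: 0.0
```

Request:
{"api": "step_arm", "payload": {"plan": [[[0, 0, 0, 0, 0, 0, -1], [0, 0, 0, 0, 0, 0, -1], [0, 0, 0, 0, 0, 0, -1], [0, 0, 0, 0, 0, 0, -1]]]}}

```text
clock: 18.23
tcp_pos: [0.5233, 0.0243, 0.3553]
ee_rot: [180.0, -0.2, -146.4]
ft_force: [-1.6, -2.4, -2.8]
finger_gap: 0.12
gripper_force: 58.3
```

Request:
{"api": "step_arm", "payload": {"plan": [[[0, 0, 0, 0, -0.06, -0.035, -1], [0, 0, 0, 0, -0.12, -0.066, -1], [0, 0, 0, 0, -0.18, -0.095, -1], [0, 0, 0, 0, -0.24, -0.12, -1], [0, 0, 0, 0, -0.24, -0.12, -1]]]}}

```text
clock: 18.65
tcp_pos: [0.5444, -0.0071, 0.3746]
ee_rot: [-179.9, -0.2, -146.4]
ft_force: [-5.5, -1.2, 2.8]
finger_gap: 0.116
gripper_force: 59.0
```

Run:
```python
from h import *
o=get_obs();print(o["tcp_pos"],o["ft_force"],ang(o["tcp_pos"]),ang([.5233,.0243,.3553]))
```

```text
[ 0.54443207 -0.00713106  0.37457494] [-5.51489096 -1.2094738   2.77830682] (np.float64(1.2193740851294104), np.float64(0.19765478974834078)) (np.float64(1.0036971158799026), np.float64(0.1971634102290392))
```

Request:
{"api": "step_arm", "payload": {"plan": [[[0, 0, 0, 0, -0.045, -0.015, -1], [0, 0, 0, 0, -0.09, -0.03, -1], [0, 0, 0, 0, -0.135, -0.042, -1], [0, 0, 0, 0, -0.18, -0.05, -1], [0, 0, 0, 0, -0.18, -0.05, -1]]]}}

```text
clock: 19.07
tcp_pos: [0.5593, -0.0293, 0.3825]
ee_rot: [-179.9, -0.1, -146.4]
ft_force: [-6.6, -0.3, 6.8]
finger_gap: 0.118
gripper_force: 59.0
```

Run:
```python
from h import *
import cv2
o=get_obs();print(o["tcp_pos"],o["ft_force"],ang(o["tcp_pos"]))
a=get_image("side");get_image("top")
for c in("side","top"):print([(x["score"],x["location"]) for x in silhouettes(c,"pawl_ball")])
cv2.imwrite("pics/n7.png",cv2.resize(a[140:270,220:370],None,fx=4,fy=4))
```

```text
[ 0.5593347  -0.02930406  0.38249378] [-6.60834587 -0.34660824  6.81971584] (np.float64(1.3603908981555488), np.float64(0.19785726485341498))
[(0.58, [183.8, 269.6])]
[(0.53, [147.5, 296.0])]
```

View pics/n7.png

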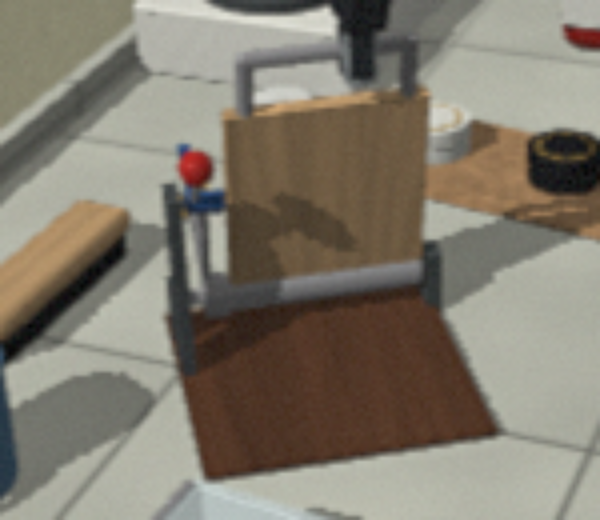

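```bash
python3 -c "
import numpy as np
b=1.36
for e in(1.1,.84,.58,.34,.14,.0):
    t=np.linspace(b,e,6)[1:]
    print(b,e,[(round(.2*(np.cos(x)-np.cos(b))/.15,3),round(.2*(np.sin(b)-np.sin(x))/.15,3)) for x in t]);b=e
"
```

```text
1.36 1.1 [(np.float64(0.067), np.float64(0.016)), (np.float64(0.134), np.float64(0.036)), (np.float64(0.199), np.float64(0.059)), (np.float64(0.263), np.float64(0.086)), (np.float64(0.326), np.float64(0.116))]
1.1 0.84 [(np.float64(0.061), np.float64(0.033)), (np.float64(0.12), np.float64(0.069)), (np.float64(0.177), np.float64(0.108)), (np.float64(0.232), np.float64(0.151)), (np.float64(0.285), np.float64(0.195))]
0.84 0.58 [(np.float64(0.05), np.float64(0.048)), (np.float64(0.098), np.float64(0.098)), (np.float64(0.143), np.float64(0.15)), (np.float64(0.186), np.float64(0.205)), (np.float64(0.225), np.float64(0.262))]
0.58 0.34 [(np.float64(0.034), np.float64(0.054)), (np.float64(0.065), np.float64(0.11)), (np.float64(0.093), np.float64(0.168)), (np.float64(0.119), np.float64(0.226)), (np.float64(0.142), np.float64(0.286))]
0.34 0.14 [(np.float64(0.017), np.float64(0.051)), (np.float64(0.032), np.float64(0.102)), (np.float64(0.044), np.float64(0.154)), (np.float64(0.055), np.float64(0.206)), (np.float64(0.063), np.float64(0.259))]
0.14 0.0 [(np.float64(0.005), np.float64(0.037)), (np.float64(0.008), np.float64(0.074)), (np.float64(0.011), np.float64(0.111)), (np.float64(0.013), np.float64(0.149)), (np.float64(0.013), np.float64(0.186))]
```

Request:
{"api": "step_arm", "payload": {"plan": [[[0, 0, 0, 0, 0.067, 0.016, -1], [0, 0, 0, 0, 0.134, 0.036, -1], [0, 0, 0, 0, 0.2, 0.06, -1], [0, 0, 0, 0, 0.263, 0.086, -1], [0, 0, 0, 0, 0.326, 0.116, -1]]]}}

```text
clock: 19.68
tcp_pos: [0.5318, 0.0118, 0.365]
ee_rot: [-179.7, -0.2, -146.4]
ft_force: [-6.8, -3.8, 6.1]
finger_gap: 0.119
gripper_force: 60.4
```

Request:
{"api": "step_arm", "payload": {"plan": [[[0, 0, 0, 0, 0.061, 0.033, -1], [0, 0, 0, 0, 0.12, 0.07, -1], [0, 0, 0, 0, 0.177, 0.108, -1], [0, 0, 0, 0, 0.232, 0.15, -1], [0, 0, 0, 0, 0.285, 0.195, -1]]]}}

```text
clock: 20.1
tcp_pos: [0.5079, 0.0474, 0.3348]
ee_rot: [-179.8, -0.3, -146.4]
ft_force: [-5.2, -5.3, 0.7]
finger_gap: 0.116
gripper_force: 61.5
```

Run:
```python
from h import *
o=get_obs();print(o["tcp_pos"],o["ft_force"],ang(o["tcp_pos"]))
```

```text
[0.5078695  0.04742248 0.33479522] [-5.1630165  -5.2870965   0.67694161] (np.float64(0.8286031780923974), np.float64(0.19782577918941105))
```

Past the top notch without catching (0.83). Continue down.

Request:
{"api": "step_arm", "payload": {"plan": [[[0, 0, 0, 0, 0.05, 0.048, -1], [0, 0, 0, 0, 0.098, 0.098, -1], [0, 0, 0, 0, 0.143, 0.15, -1], [0, 0, 0, 0, 0.186, 0.205, -1], [0, 0, 0, 0, 0.225, 0.262, -1]]]}}

```text
clock: 20.52
tcp_pos: [0.489, 0.0754, 0.2948]
ee_rot: [-179.8, -0.3, -146.4]
ft_force: [-4.9, -4.2, 2.0]
finger_gap: 0.116
gripper_force: 64.1
```

Request:
{"api": "step_arm", "payload": {"plan": [[[0, 0, 0, 0, 0.034, 0.054, -1], [0, 0, 0, 0, 0.065, 0.11, -1], [0, 0, 0, 0, 0.093, 0.168, -1], [0, 0, 0, 0, 0.119, 0.226, -1], [0, 0, 0, 0, 0.142, 0.286, -1]]]}}

```text
clock: 20.93
tcp_pos: [0.477, 0.0932, 0.2516]
ee_rot: [-179.9, -0.3, -146.4]
ft_force: [-4.4, -4.8, -1.2]
finger_gap: 0.119
gripper_force: 66.5
```

Run:
```python
from h import *
o=get_obs();print(o["tcp_pos"],o["ft_force"],ang(o["tcp_pos"]))
```

```text
[0.47703722 0.09316694 0.25156225] [-4.42597665 -4.78850879 -1.21335203] (np.float64(0.3198594734159214), np.float64(0.19896837103013162))
```

Request:
{"api": "step_arm", "payload": {"plan": [[[0, 0, 0, 0, 0.017, 0.05, -1], [0, 0, 0, 0, 0.032, 0.1, -1], [0, 0, 0, 0, 0.044, 0.15, -1], [0, 0, 0, 0, 0.054, 0.195, -1], [0, 0, 0, 0, 0.06, 0.24, -1]]]}}

```text
clock: 21.35
tcp_pos: [0.4718, 0.1009, 0.2154]
ee_rot: [-180.0, -0.3, -146.4]
ft_force: [-4.8, -2.0, 0.1]
finger_gap: 0.117
gripper_force: 68.1
```

Request:
{"api": "step_arm", "payload": {"plan": [[[0, 0, 0, 0, 0.004, 0.03, -1], [0, 0, 0, 0, 0.008, 0.06, -1], [0, 0, 0, 0, 0.01, 0.09, -1], [0, 0, 0, 0, 0.012, 0.12, -1], [0, 0, 0, 0, 0.012, 0.14, -1]]]}}

```text
clock: 21.77
tcp_pos: [0.4704, 0.1028, 0.1945]
ee_rot: [180.0, -0.3, -146.3]
ft_force: [-6.3, 0.5, 2.3]
finger_gap: 0.118
gripper_force: 68.2
```

Request:
{"api": "step_arm", "payload": {"plan": [[[0, 0, 0, 0, 0, 0.01, -1], [0, 0, 0, 0, 0, 0.02, -1], [0, 0, 0, 0, 0, 0.03, -1], [0, 0, 0, 0, 0, 0.04, -1], [0, 0, 0, 0, 0, 0.04, -1]]]}}

```text
clock: 22.18
tcp_pos: [0.4703, 0.103, 0.1882]
ee_rot: [179.9, -0.3, -146.3]
ft_force: [-5.2, -2.0, -2.6]
finger_gap: 0.117
gripper_force: 69.2
```

Request:
{"api": "step_arm", "payload": {"plan": [[[0, 0, 0, 0, 0, 0.01, -1], [0, 0, 0, 0, 0, 0.02, -1], [0, 0, 0, 0, 0, 0.02, -1], [0, 0, 0, 0, 0, 0.02, -1]]]}}

```text
clock: 22.52
tcp_pos: [0.4702, 0.1031, 0.1854]
ee_rot: [179.9, -0.3, -146.3]
ft_force: [-5.1, -0.3, -3.3]
finger_gap: 0.118
gripper_force: 69.3
```

Request:
{"api": "step_arm", "payload": {"plan": [[[0, 0, 0, 0, 0, 0.01, -1], [0, 0, 0, 0, 0, 0.02, -1], [0, 0, 0, 0, 0, 0.03, -1], [0, 0, 0, 0, 0, 0.03, -1]]]}}

```text
clock: 22.85
tcp_pos: [0.4701, 0.1031, 0.1809]
ee_rot: [179.9, -0.3, -146.3]
ft_force: [-6.1, -0.3, -2.5]
finger_gap: 0.116
gripper_force: 69.3
```

Request:
{"api": "step_arm", "payload": {"plan": [[[0, 0, 0, 0, 0, 0.006, -1], [0, 0, 0, 0, 0, 0.012, -1], [0, 0, 0, 0, 0, 0.012, -1], [0, 0, 0, 0, 0, 0.012, -1]]]}}

```text
clock: 23.18
tcp_pos: [0.4701, 0.1031, 0.1792]
ee_rot: [179.9, -0.3, -146.3]
ft_force: [-6.3, 0.0, -1.5]
finger_gap: 0.117
gripper_force: 69.4
```

Run:
```python
from h import *
import cv2
o=get_obs();print(o["tcp_pos"],o["ft_force"])
a=get_image("side");get_image("top")
for c in("side","top"):print([(x["score"],x["location"]) for x in silhouettes(c,"pawl_ball")])
cv2.imwrite("pics/n8.png",cv2.resize(a[150:270,230:370],None,fx=5,fy=5))
```

```text
[0.47012997 0.10312999 0.17923077] [-6.25533345  0.03588494 -1.52583624]
[(0.65, [179.1, 267.4])]
[(0.66, [141.0, 311.1])]
```

View pics/n8.png

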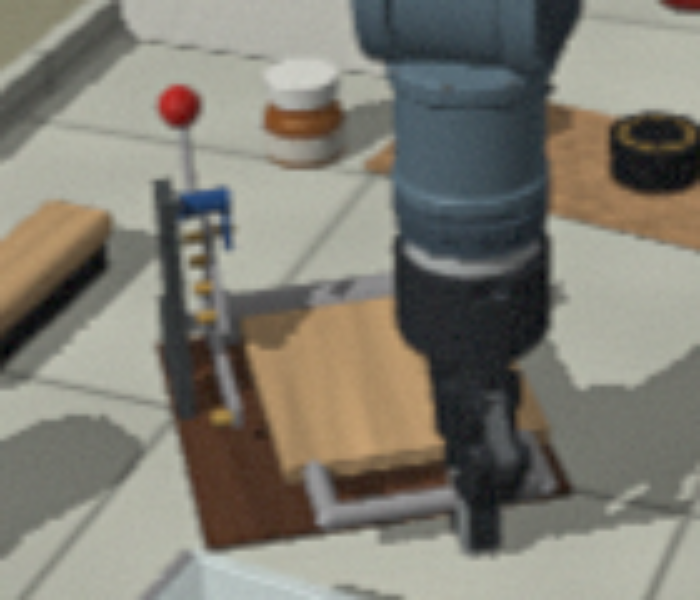

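Request:
{"api": "step_arm", "payload": {"plan": [[[0, 0, 0, 0, 0, 0.006, -1], [0, 0, 0, 0, 0, 0.012, -1], [0, 0, 0, 0, 0, 0.018, -1], [0, 0, 0, 0, 0, 0.018, -1]]]}}

```text
clock: 23.72
tcp_pos: [0.4701, 0.1032, 0.1787]
ee_rot: [179.9, -0.2, -146.3]
ft_force: [-12.2, -0.8, 20.0]
finger_gap: 0.119
gripper_force: 71.4
```

Request:
{"api": "step_arm", "payload": {"plan": [[[0, 0, 0, 0, 0, -0.012, -1], [0, 0, 0, 0, 0, -0.012, -0.5], [0, 0, 0, 0, 0, -0.012, -0.4], [0, 0, 0, 0, 0, -0.012, -0.4]]]}}

```text
clock: 24.05
tcp_pos: [0.4726, 0.1033, 0.1795]
ee_rot: [-179.9, 0.1, -146.3]
ft_force: [-0.3, 0.9, -0.3]
finger_gap: 0.302
gripper_force: 0.0
```

Request:
{"api": "step_arm", "payload": {"plan": [[[0, 0, 0, 0, 0, -0.1, -0.4], [0, 0, 0, 0, 0, -0.2, -0.4], [0, 0, 0, 0, 0, -0.4, -0.4], [0, 0, 0, 0, 0, -0.6, -0.4], [0, 0, 0, 0, 0, -0.8, -0.4]]]}}

```text
clock: 24.47
tcp_pos: [0.4716, 0.1034, 0.3001]
ee_rot: [180.0, -0.1, -146.3]
ft_force: [0.8, 0.2, 1.0]
finger_gap: 0.299
gripper_force: 0.0
```

Request:
{"api": "step_arm", "payload": {"plan": [[[0, 0, 0, 0, 0, -0.2, -0.4], [0, 0, 0, 0, 0, -0.4, -0.4], [0, 0, 0, 0, 0, -0.5, -0.4], [0, 0, 0, 0, 0, -0.5, -0.4]]]}}

```text
clock: 24.8
tcp_pos: [0.4736, 0.1036, 0.3783]
ee_rot: [-179.8, 0.3, -146.3]
ft_force: [0.6, 0.9, 0.3]
finger_gap: 0.297
gripper_force: 0.0
```

Run:
```python
from h import *
import cv2
o=get_obs();print(o["clock"],o["tcp_pos"],o["ft_force"],o["finger_gap"])
a=get_image("side");b=get_image("top")
for c in("side","top"):
  for q in("pawl_ball","handle","black_tin","neutral_tin","cream_jar","brush"):print(c,q,[(x["score"],x["location"]) for x in silhouettes(c,q)[:1]])
for z in(0,-.005):
  p=[P0[0],P0[1],z,P0[3]];print([proj("side",handle(p,th,0)) for th in(0,.04,.1)])
p=P0
im=cv2.resize(a[150:270,230:380],None,fx=4,fy=4)
for th,col in((0,(0,255,0)),(.1,(255,0,255))):
  cv2.polylines(im,[np.int32((proj("side",np.array([handle(p,th,v) for v in(.055,-.055)]))-[230,150])*4)],False,col,1)
cv2.imwrite("pics/n9.png",im)
```

```text
24.8 [0.47356797 0.10359928 0.37826174] [0.62394632 0.91194214 0.28232751] 0.29730677094385916
side pawl_ball [(0.57, [188.2, 267.9])]
side handle [(0.71, [224.3, 305.0])]
side black_tin [(0.57, [181.7, 363.1])]
side neutral_tin []
side cream_jar [(0.6, [173.2, 290.6])]
side brush [(0.87, [211.7, 231.1])]
top pawl_ball [(0.65, [140.8, 308.5])]
top handle [(0.98, [186.0, 317.6])]
top black_tin [(0.96, [214.0, 426.7])]
top neutral_tin [(0.65, [172.5, 429.0])]
top cream_jar [(0.61, [130.8, 408.5])]
top brush [(0.22, [188.1, 314.7])]
[array([[318.52253503, 249.14847582]]), array([[318.46022793, 246.51771168]]), array([[318.30915725, 242.40995841]])]
[array([[318.55184544, 250.76079782]]), array([[318.48977726, 248.14140786]]), array([[318.33918262, 244.05045588]])]
```

Run:
```python
from h import *
import cv2
a=cv2.cvtColor(get_image("side"),cv2.COLOR_BGR2GRAY)
for q in("handle","board"):
  for x in silhouettes("side",q)[:1]:
    r=x["region"];print(q,x["score"],[(c,int(np.nonzero(r[:,c])[0].max())) for c in(300,306,312,318,324,330) if r[:,c].any()])
for th in(0,.04,.1,.2):print(th,np.round(proj("side",np.array([handle(P0,th,v)-[0,0,.006] for v in(.055,0,-.055)])),1).tolist())
for c in(306,318,330):print(c,a[232:262,c].tolist())
```

```text
handle 0.6 [(300, 255), (306, 254), (312, 253), (318, 252), (324, 251), (330, 250)]
board 0.77 [(300, 254), (306, 253), (312, 252), (318, 252), (324, 251), (330, 250)]
0 [[297.1, 254.4], [318.6, 251.1], [339.7, 247.8]]
0.04 [[296.9, 251.8], [318.5, 248.5], [339.7, 245.2]]
0.1 [[296.7, 247.7], [318.3, 244.4], [339.6, 241.1]]
0.2 [[296.1, 240.5], [317.9, 237.2], [339.4, 234.0]]
306 [142, 142, 144, 145, 146, 142, 143, 145, 138, 102, 106, 100, 49, 39, 41, 45, 55, 94, 146, 134, 114, 91, 50, 82, 115, 113, 131, 177, 178, 175]
318 [148, 148, 149, 148, 153, 152, 145, 107, 107, 103, 51, 35, 35, 49, 65, 94, 144, 132, 118, 94, 70, 109, 114, 112, 120, 156, 178, 176, 182, 179]
330 [144, 146, 145, 144, 137, 99, 98, 92, 54, 39, 41, 43, 62, 88, 145, 139, 120, 98, 68, 93, 114, 111, 125, 172, 176, 171, 175, 172, 177, 176]
```

```bash
python3 -c "
from station import workorder;print(workorder.close_job())"
```

```text
the job is handed in; nothing more can be done
None
```

The job is handed in, with no verdict returned: the board was raised to its top notch, the black tin stands upright on the mat's free end, and the board, its pawl thrown and then reset, lies flat by pixel check; I viewed 11 pictures, one over the limit of 10.

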